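# Right two toppled punches in a tool-store lane

## Robot

A 6-joint arm with a two-finger parallel gripper is mounted at the origin on the work surface. World frame = base frame: x ahead of the robot, y to its left, z up, the work surface at z = 0. Lengths are in mm, angles in rad, forces in N, time in s.
With the tool pointing down it reaches from about 300 to 875 mm from the base axis. Payload 6.4 kg.
Tool frame: the origin (TCP) lies at the very end of the fingers, on their centre line; the grasp point (between the pads) lies 19 mm behind it; z points along the fingers, y is the line along which they close (so a half turn about z gives the same grasp; the last joint's range is limited). The gripper opens to 88 mm and grips with 3 to 60 N. Pads are 18 mm wide; open, the fingers measure 123 mm over their backs; the gripper's body (75 mm by 187 mm) begins 45 mm behind the grasp point.
Start: joints at [-1.352, 0.181, 1.607, -0, 1.354, -0.206], TCP at [236.997, -523.902, 238.714] pointing down, gripper open.
Joint ranges: [-2.99, 2.99], [-0.89, 2.07], [0.3, 2.58], [-1.14, 4.28], [0, 2.63], [-3.12, 3.12]. Speed limits (rad/s): [2.57, 2.57, 3.01, 3.14, 3.14, 3.14].

## Interface

Orientations are given as a 3x3 rotation matrix whose columns are the frame's x, y, z axes.
In Python, from bench import * gives the robot as it stands.
- The arm moves only by the shell command python3 -m pendant 'ROWS' [FORCE]. ROWS is JSON, a list of rows, each a list of 5 numbers: the shift along the tool's x, y, z as a fraction of full scale, then the turn about the tool's z as a fraction of full scale, then the opening, from -1 (shut) to 1 (fully open). In form: [[dx, dy, dz, yaw, jaw], ...]. A call has 1 to 8 rows; each row is the pose to reach, as a shift and turn from the pose commanded when the call began, along the tool's axes at that moment, turning the shorter way round; what a row does not reach only later rows make up. Full scale, the value 1, is 0.5 m for a shift and 180 degrees for a turn. A row lasts 1/8 s, in which the tool goes at most 62.5 mm and 10.7 degrees, less where a joint would pass 70% of its speed; a pose out of reach is approached as far as the arm can. A call with a number of a shift or a turn outside -1 to 1 is refused whole. A call with a gripper value outside its range is refused whole. The fingers move at their own pace and stop on an object; FORCE is the grip in N (left out, the last holds). Time passes only in rows, so rows that repeat a pose let the fingers close. It gives the time, the measured TCP pose, the force, the opening and the grip force at its end, in the units of the state.
- read_state(): the state, without advancing time (a new reading comes with each control period).
- get_image(name): name is "scene" or "top"; returns a dict with "img" (480x640x3 uint8, red, green, blue), "K" (3x3 intrinsics, pixels), "R" (3x3) and "t" (3): a world point X has camera coordinates R X + t. Camera axes: x right, y down, z forward; pixel columns grow to the right and rows downward; lengths in mm; the calibration is good to about 2 mm. A picture is of the moment at which its call begins. There is no depth.
- finish_job(): hands the job in; it is judged then, once.
The state is a dict: "time_s": time; "q": joint angles; "joint_vel": joint speeds; "joint_efforts": joint torques, N m; "tcp_pos": TCP position; "orientation": TCP orientation; "wrist_force": force on the tool from outside, world axes, zero at the start; "torque": the same for the moment, N m; "width": finger opening in mm; "grip_force": force on a finger pad.
Only numpy, scipy, OpenCV 4.12 (cv2) and the standard library are available. Lean on these libraries where they do the work, as an engineer would, in place of code of your own. Each camera call takes 0.05 s, during which the arm holds its last target. There are 200 camera calls.

## Task

Two bright steel punches have fallen over: one lies across the front lip of the green lane tray, the other lies on the bench beside the tray. Stand both upright on their wide feet in the lane, in the free room beside the two dark punches that still stand there, so that all four stand in one row, flat on the lane floor and none touching another. Do not knock over or shift the two standing punches, and leave the ring die and the spanner where they are.

Things in the scene. Friction and masses are not known exactly. Their poses are not given: they have to be found in the camera images.
- tray: Fixed green lane tray, 86 x 360 mm; place and yaw vary. Origin: centre of underside, on the bench; y along the lane, x across it, away from the robot. Floor top at z 6 mm, inner floor 76 (x) by 350 mm (y); lips all round 5 mm thick, tops at z 18 mm. Four places at y = -120, -40, 40, 120 mm (within 3): two hold standing neighbours, one the foot of lane_punch, one is empty; which is which varies.
- pad: The empty place: a black rubber disc 54 mm across, 1 mm thick, glued to the lane floor (no obstacle: it is only a mark, and a punch stands on the floor as elsewhere). Origin: centre of its underside, at floor level.
- lane_punch: Bright steel punch, loose, about 0.5 kg: foot 52 mm diameter, 30 mm high, then plain shank 28 mm diameter to full length 105 mm. Origin: centre of the foot's underside; z axis from foot to head. Centre of mass 31 mm from the underside. Starts lying level across the front lip: foot in the lane, shank over the lip, head towards the robot's side, axis 32 mm above the bench. It can roll.
- bench_punch: Bright steel punch, loose, about 0.45 kg: foot 48 mm diameter, 28 mm high, then plain shank 22 mm diameter to full length 120 mm. Origin: centre of the foot's underside; z axis from foot to head. Centre of mass 38 mm from the underside. Starts lying on the bench left or right of the tray, head roughly towards the robot's side and 8 degrees downward (on foot's and head's rims). It can roll.
- neighbour_stepped: Dark steel standing punch, loose, 0.6 kg, a bystander in the lane: foot 50 mm diameter to 25 mm height, then 36 mm diameter to 60 mm, then 20 mm diameter to 115 mm. Origin: centre of the underside; z axis up.
- neighbour_tapered: Dark steel standing punch, loose, 0.6 kg, a bystander in the lane: foot 52 mm diameter to 22 mm height, then a taper from 34 mm diameter down to 20 mm at 110 mm height. Origin: centre of the underside; z axis up.
- ring_die: Dark steel ring lying flat on the bench on the other side of the tray from bench_punch, a bystander: 76 mm outer diameter, 44 mm bore, 30 mm high. Origin: centre of the underside.
- spanner: Steel open-ended spanner about 180 mm long lying on the bench between the tray and the robot, a bystander. Origin under its middle.
Things that resemble listed ones, but are neither listed nor needed, are in the scene too. What is shaped like the bench_punch but blue or red is not meant.

How it is judged (in metres and radians):
At the end, for the whole second after the job is handed in: Bright punches at rest in the lane: upright within 0.06 rad, underside within 3 mm of the floor, within 16 mm of the centre line. All four axes over 53 mm apart. Dark punches upright within 0.06 rad and 20 mm of their starts; ring die and spanner within 30 mm of theirs (x of lane_punch in the frame of tray between -0.016 and 0.016 m and y of lane_punch in the frame of tray between -0.153 and 0.153 m and z of lane_punch in the frame of tray between 0.003 and 0.009 m and angle between each of lane_punch, bench_punch, neighbour_stepped, neighbour_tapered's own z axis and vertical below 0.06 rad and linear speed of each of lane_punch, bench_punch below 0.02 m/s and x of bench_punch in the frame of tray between -0.016 and 0.016 m and y of bench_punch in the frame of tray between -0.153 and 0.153 m and z of bench_punch in the frame of tray between 0.003 and 0.009 m and distance of each of neighbour_stepped, neighbour_tapered from where it was at the start of the episode below 0.02 m and horizontal distance between lane_punch and bench_punch above 0.053 m and horizontal distance between each of lane_punch, bench_punch and neighbour_stepped above 0.053 m and horizontal distance between each of lane_punch, bench_punch, neighbour_stepped and neighbour_tapered above 0.053 m and distance of each of ring_die, spanner from where it was at the start of the episode below 0.03 m); the robot touches nothing.
It fails at once if one of the two standing punches is knocked over (tilted more than 0.4 rad) (angle between any of neighbour_stepped, neighbour_tapered's own z axis and vertical above 0.4 rad).
It also fails if it takes over 72 s, if anything falls off the work surface, if the arm or the gripper's body presses on something with over 40 N, if the wrist force passes 120 N, or if a joint passes its speed limit or range.

## Working session

There is one attempt and no reset: what is moved stays moved. The work goes in short steps, Python scripts to look and compute and a shell command to move; the robot and the scene stay as the last step left them, time stands still between calls to the robot, and variables do not carry over. Pictures are saved under pics/ and viewed, at most 10 in all, crops included, and the job is handed in when it is done.

```bash
ls; mkdir -p pics; cat > h.py <<'E'
import numpy as np, cv2, sys
from bench import *
def snap(n,f=None):
    c=get_image(n); 
    if f: cv2.imwrite('pics/'+f, c['img'][:,:,::-1])
    return c
def ray(c,u,v,z):
    K,R,t=[np.array(c[k],float) for k in('K','R','t')]
    d=R.T@np.linalg.inv(K)@np.array([u,v,1.]); o=-R.T@t
    return o+d*(z-o[2])/d[2]
def proj(c,X):
    K,R,t=[np.array(c[k],float) for k in('K','R','t')]
    p=K@(R@np.array(X,float)+t); return p[:2]/p[2]
E
python3 - <<'E'
from h import *
import pickle
for n in('top','scene'):
    c=snap(n,n+'0.png'); pickle.dump(c,open(n+'0.pkl','wb'))
    R=np.array(c['R']);print(n,np.array(c['K']).round(1).tolist(),(-R.T@np.array(c['t'])).round(),R.round(3).tolist())
s=read_state();print(s['tcp_pos'],np.array(s['orientation']).round(3).tolist(),s['width'])
E
```

```text
pics
top [[437.4, 0.0, 310.3], [0.0, 437.4, 243.6], [0.0, 0.0, 1.0]] [ 369.   24. 1005.] [[0.031, -1.0, 0.005], [-0.977, -0.032, -0.211], [0.211, 0.002, -0.978]]
scene [[489.0, 0.0, 321.7], [0.0, 489.0, 247.8], [0.0, 0.0, 1.0]] [1335.   98.  720.] [[-0.095, 0.995, -0.012], [0.651, 0.053, -0.758], [-0.753, -0.08, -0.653]]
[ 236.88640438 -523.41976829  237.91597889] [[0.911, 0.412, -0.0], [0.412, -0.911, 0.001], [0.0, -0.001, -1.0]] 88.10891781347094
```

View pics/top0.png

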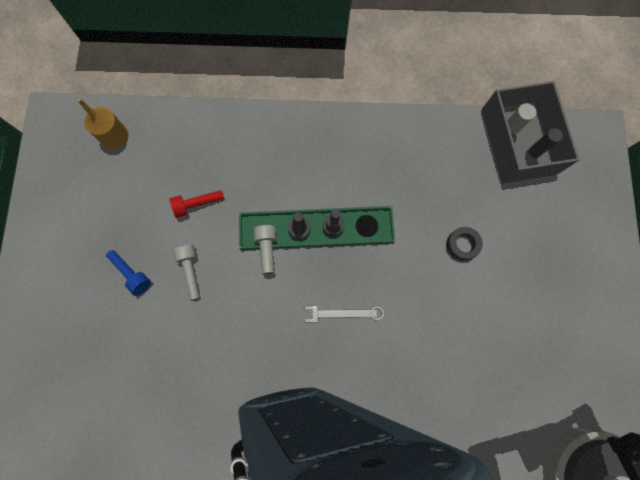

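View pics/scene0.png

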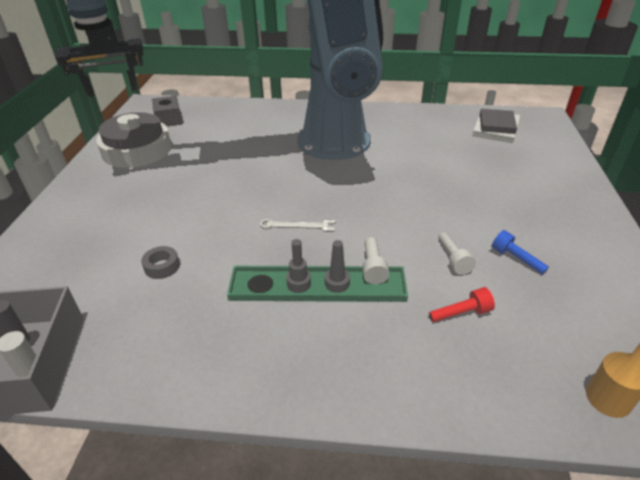

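The top view shows the tray at (240–393, 207–250). The lane_punch foot is at (265,233) with its head at (268,272), the neighbours are at (300,228) and (333,224), and the pad is at (367,226).

Bench_punch candidates in the top view are silver (190,272), red (195,203), blue (130,275) and the silver cylinder in the box (527,112). Silver (190,272) fits: it is bright and lies beside the tray with its head towards the robot. I'll measure next and confirm it in a crop.

```bash
cat > m.py <<'E'
from h import *
import pickle
def tray(c):
    hsv=cv2.cvtColor(c['img'],cv2.COLOR_RGB2HSV)
    m=cv2.inRange(hsv,(60,100,40),(90,255,255)); m[:190]=0; m[270:]=0; m[:,:215]=0; m[:,420:]=0
    m=cv2.morphologyEx(m,cv2.MORPH_CLOSE,np.ones((5,5)))
    k=max(cv2.findContours(m,0,2)[0],key=cv2.contourArea)
    b=cv2.boxPoints(cv2.minAreaRect(k)); return np.array([ray(c,*p,18) for p in b])
def punch(c,roi,thr=135):
    u0,u1,v0,v1=roi; im=c['img'].astype(int); m=((im.min(2)>thr)&(im.max(2)-im.min(2)<40)).astype(np.uint8)
    z=np.zeros_like(m); z[v0:v1,u0:u1]=m[v0:v1,u0:u1]
    n,l,st,ce=cv2.connectedComponentsWithStats(z); i=1+np.argmax(st[1:,4]); 
    rows=[(v,)+(lambda x:(x.min(),x.max()))(np.where(l[v]==i)[0]) for v in range(480) if (l[v]==i).any()]
    return rows
E
python3 - <<'E'
from m import *
c=pickle.load(open('top0.pkl','rb'))
b=tray(c); print(b.round(1).tolist(), b.mean(0).round(1),[np.linalg.norm(b[i]-b[i-1]).round(1) for i in range(4)])
print('bench', c['img'][330,250],c['img'][300,150])
for roi in((250,285,222,285),(170,210,235,310)):
    print([tuple(int(q) for q in r) for r in punch(c,roi)])
hsv=c['img'].max(2)
m=(hsv<25).astype(np.uint8); m[:205]=0;m[255:]=0;m[:,:350]=0;m[:,385:]=0
mo=cv2.moments(m,True);print('pad',ray(c,mo['m10']/mo['m00'],mo['m01']/mo['m00'],7),mo['m00'])
cr=cv2.resize(c['img'][195:315,160:320,::-1],None,fx=5,fy=5,interpolation=cv2.INTER_CUBIC);cv2.imwrite('pics/crop.png',cr)
E
```

```text
[[649.6, 196.1, 18.0], [677.7, -163.3, 18.0], [591.0, -166.2, 18.0], [563.9, 186.8, 18.0]] [620.6  13.3  18. ] [np.float64(86.2), np.float64(360.5), np.float64(86.7), np.float64(354.1)]
bench [116 120 117] [119 122 116]
[(240, 264, 265), (241, 263, 267), (242, 263, 267), (243, 263, 268), (244, 263, 267), (245, 263, 267), (246, 263, 268), (247, 263, 268), (248, 263, 268), (249, 263, 268), (250, 263, 268), (251, 263, 268), (252, 263, 268), (253, 263, 268), (254, 263, 268), (255, 263, 268), (256, 264, 268), (257, 264, 269), (258, 264, 268), (259, 264, 269), (260, 264, 269), (261, 264, 268), (262, 264, 269), (263, 264, 269), (264, 264, 269), (265, 264, 269), (266, 264, 269), (267, 264, 269), (268, 265, 269), (269, 265, 269), (270, 265, 270), (271, 265, 269)]
[(261, 186, 187), (262, 184, 187), (263, 185, 188), (264, 184, 188), (265, 185, 188), (266, 185, 188), (267, 185, 189), (268, 185, 189), (269, 186, 189), (270, 186, 189), (271, 186, 189), (272, 187, 190), (273, 187, 190), (274, 187, 190), (275, 187, 190), (276, 187, 191), (277, 187, 191), (278, 188, 191), (279, 188, 191), (280, 188, 191), (281, 188, 191), (282, 189, 191), (283, 189, 192), (284, 189, 192), (285, 190, 192), (286, 190, 192), (287, 190, 193), (288, 190, 193), (289, 190, 193), (290, 190, 193), (291, 191, 193), (292, 191, 194), (293, 191, 194), (294, 191, 194), (295, 192, 194), (296, 192, 194), (297, 192, 194), (298, 193, 193)]
pad [ 630.09732253 -102.49866759    7.        ] 87.0
```

View pics/crop.png

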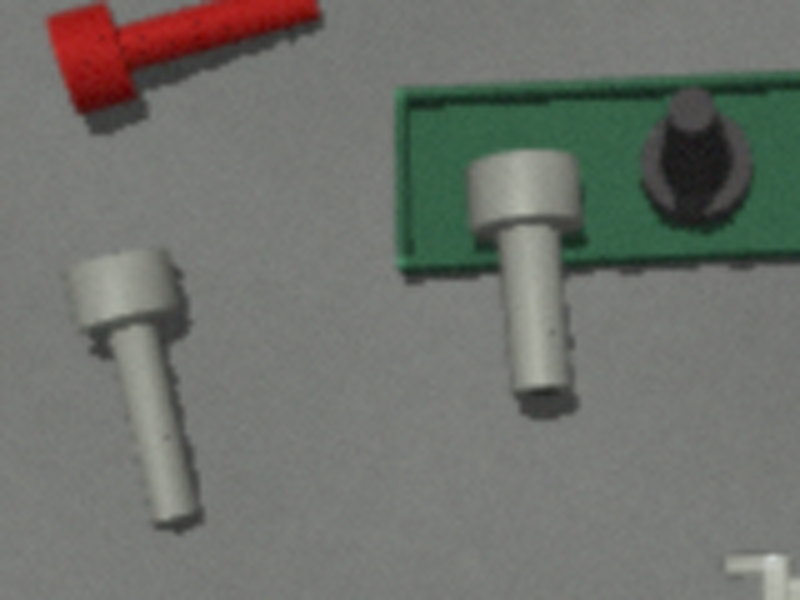

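The crop confirms both bright punches. Bench_punch has its foot at (185,254) and head end at (195,298). Lane_punch has its foot at (265,233) and head end at (268.5,273). Both heads point towards the robot, and the red and blue ones are excluded.

```bash
cat > p.py <<'E'
from m import *
def cmd(X,yaw_t=None):
    s=read_state();R=np.array(s['orientation']);d=R.T@(np.array(X)-s['tcp_pos'])
    o=''
    if yaw_t is not None: # wanted tool-y direction (line)
        y=R.T@np.append(yaw_t,0); a=np.degrees(np.arctan2(y[1],y[0]))-90; a=(a+90)%180-90; o=f' turn {a:.1f}deg -> {a/180:.4f}'
    return 'shift mm %s frac %s'%(d.round(1),(d/500).round(4))+o
E
python3 - <<'E'
from p import *
c=pickle.load(open('top0.pkl','rb')); 
for nm,h,f,zh,zf,rim,L,s in(('lane',(268.5,272.5),(266.3,243),32,32,13,105,78),('bench',(195,298),(187.2,263),11+2,22,10,120,85)):
    H=ray(c,*h,zh+rim);H0=ray(c,*h,zh);F=ray(c,*f,zf)
    d=(F-H0)[:2];d/=np.linalg.norm(d)
    foot=H[:2]+d*L; g=H[:2]+d*(L-s); 
    # lateral from axis line
    n=np.array([-d[1],d[0]]); g+=n*((H0[:2]-g)@n)
    print(nm,'head',H.round(1),'dir',d.round(3),'foot',foot.round(1),'grip',g.round(1))
    print(cmd([*g,150],n))
for nm,p in(('lanefootfar',(265,226)),('benchfootfar',(183.5,246))): print(nm,ray(c,*p,50 if nm[0]=='l' else 48))
E
```

```text
lane head [507.9 116.1  45. ] dir [0.992 0.125] foot [612.  129.2] grip [534.5 120.4]
shift mm [ 536.5 -463.8   88.8] frac [ 1.073  -0.9277  0.1775] turn 17.2deg -> 0.0954
bench head [448.4 279.3  23. ] dir [0.962 0.275] foot [563.8 312.2] grip [481.4 291.1]
shift mm [ 558.5 -641.2   89. ] frac [ 1.1169 -1.2824  0.1781] turn 8.4deg -> 0.0466
lanefootfar [612.37966838 128.88516002  50.        ]
benchfootfar [560.97095362 308.41595414  48.        ]
```

```bash
python3 -m pendant '[[0.54,-0.46,0,0.0954,0.3],[0.54,-0.46,0,0.0954,0.3],[0.54,-0.46,0,0.0954,0.3],[0.54,-0.46,0,0.0954,0.3],[0.54,-0.46,0,0.0954,0.3],[0.54,-0.46,0,0.0954,0.3],[0.54,-0.46,0,0.0954,0.3],[0.54,-0.46,0,0.0954,0.3]]' 10
python3 - <<'E'
from p import *
print(cmd([534.5,120.4,14],[-.125,.992]),read_state()['joint_vel'])
E
```

```text
time_s: 1.1
tcp_pos: [388.1, -203.4, 238.6]
orientation: [[0.992, 0.125, -0.0], [0.125, -0.992, -0.0], [-0.0, 0.0, -1.0]]
wrist_force: [-1.1, 0.4, 0.9]
width: 57.3
grip_force: 0.0
shift mm [ 186.  -302.9  224.5] frac [ 0.3719 -0.6058  0.4489] turn 0.0deg -> 0.0001 [-0.02659267  0.00535218 -0.00701119  0.00061557  0.00125565  0.00184063]
```

```bash
python3 -m pendant '[[0.372,-0.606,0.29,0,0.3],[0.372,-0.606,0.29,0,0.3],[0.372,-0.606,0.29,0,0.3],[0.372,-0.606,0.29,0,0.3],[0.372,-0.606,0.29,0,0.3],[0.372,-0.606,0.29,0,0.3],[0.372,-0.606,0.29,0,0.3],[0.372,-0.606,0.29,0,0.3]]'
python3 - <<'E'
from p import *
print(cmd([534.5,120.4,13],[-.125,.992])); c=snap('scene'); print(proj(c,[534,120,32]))
u,v=proj(c,[534,120,32]).astype(int); cv2.imwrite('pics/s1.png',cv2.resize(c['img'][v-80:v+60,u-80:u+80,::-1],None,fx=4,fy=4,interpolation=cv2.INTER_CUBIC))
E
```

```text
time_s: 2.1
tcp_pos: [535.0, 119.6, 93.1]
orientation: [[0.992, 0.124, -0.001], [0.124, -0.992, -0.001], [-0.001, 0.0, -1.0]]
wrist_force: [-0.1, 0.0, 0.5]
width: 57.4
grip_force: 0.0
shift mm [-0.2 -0.9 80.1] frac [-0.0005 -0.0017  0.1603] turn -0.0deg -> -0.0002
[371.16888969 248.57170022]
```

View pics/s1.png

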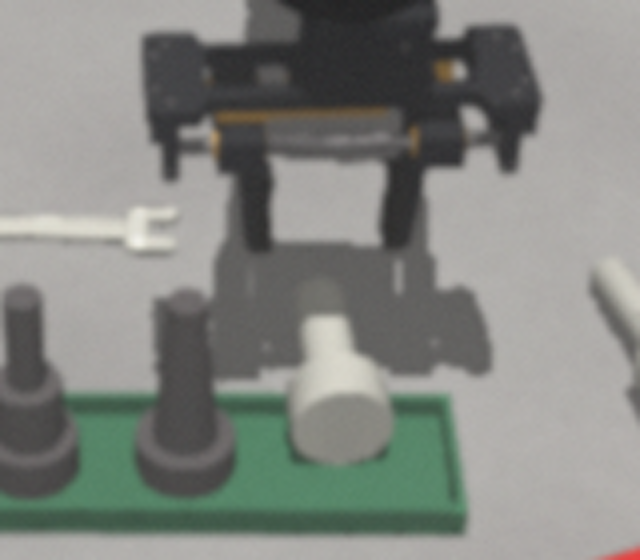

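The fingers straddle the shank (fingers at crop x 258 and 397, shank at 325). I'll descend and grip, slightly nearer the head.

```bash
python3 -m pendant '[[-0.012,-0.002,0.08,0,0.3],[-0.012,-0.002,0.16,0,0.3],[-0.012,-0.002,0.16,0,0.3],[-0.012,-0.002,0.16,0,-0.6],[-0.012,-0.002,0.16,0,-0.6],[-0.012,-0.002,0.16,0,-0.6],[-0.012,-0.002,0.16,0,-0.6],[-0.012,-0.002,0.16,0,-0.6]]' 14
```

```text
time_s: 3.15
tcp_pos: [529.6, 121.2, 14.3]
orientation: [[0.992, 0.125, 0.002], [0.125, -0.992, 0.0], [0.002, 0.0, -1.0]]
wrist_force: [0.9, 1.1, 1.5]
width: 27.8
grip_force: 13.9
```

```bash
python3 -m pendant '[[0,0,-0.04,0,-0.6],[0,0,-0.08,0,-0.6],[0.02,0,-0.11,0,-0.6],[0.05,0,-0.14,0,-0.6],[0.08,0,-0.17,0,-0.6],[0.12,0,-0.2,0,-0.6],[0.16,0,-0.22,0,-0.6],[0.166,0,-0.22,0,-0.6]]'
python3 - <<'E'
from p import *
s=read_state();print(s['tcp_pos'],s['q']); c=snap('scene'); 
u,v=proj(c,[612,129,80]).astype(int); cv2.imwrite('pics/s2.png',cv2.resize(c['img'][v-80:v+80,u-100:u+100,::-1],None,fx=3,fy=3,interpolation=cv2.INTER_CUBIC))
E
```

```text
time_s: 4.15
tcp_pos: [612.0, 131.4, 123.5]
orientation: [[0.992, 0.125, -0.0], [0.125, -0.992, -0.0], [-0.0, 0.0, -1.0]]
wrist_force: [-1.0, -0.4, -6.6]
width: 27.4
grip_force: 14.0
[611.99653341 131.37823347 123.51116296] [ 2.22016703e-02  4.10617973e-01  1.56263770e+00 -1.40864800e-04
  1.16852802e+00  1.46789545e+00]
```

View pics/s2.png

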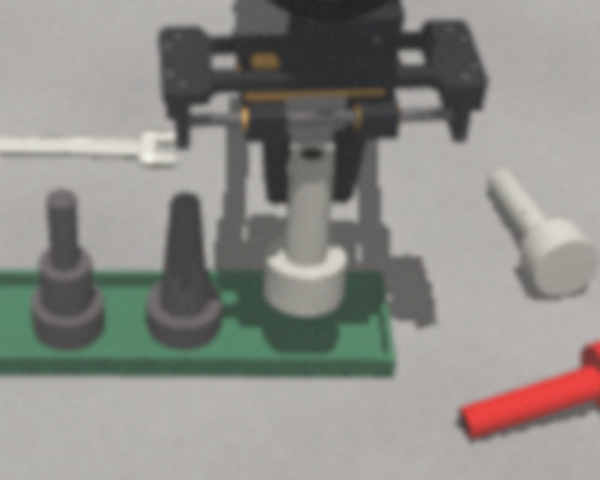

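The punch hangs upright over its place, with its foot at crop (305,280). I'll turn the gripper 90° so its body stays clear of the neighbours, then lower.

```bash
python3 -m pendant '[[0,0,0,-0.06,-0.6],[0,0,0,-0.12,-0.6],[0,0,0,-0.18,-0.6],[0,0,0,-0.24,-0.6],[0,0,0,-0.3,-0.6],[0,0,0,-0.36,-0.6],[0,0,0,-0.42,-0.6],[0,0,0,-0.48,-0.6]]'
python3 -m pendant '[[0,0,0.03,0,-0.6],[0,0,0.06,0,-0.6],[0,0,0.08,0,-0.6],[0,0,0.09,0,-0.6]]'
```

```text
time_s: 5.2
tcp_pos: [609.1, 131.3, 121.9]
orientation: [[-0.061, 0.998, -0.004], [0.998, 0.061, -0.0], [-0.0, -0.004, -1.0]]
wrist_force: [-0.2, -0.0, -5.7]
width: 27.8
grip_force: 14.0
time_s: 5.7
tcp_pos: [611.6, 131.8, 79.1]
orientation: [[-0.053, 0.999, 0.0], [0.999, 0.053, 0.001], [0.001, 0.0, -1.0]]
wrist_force: [-3.3, 3.2, 13.6]
width: 27.3
grip_force: 14.1
```

```bash
python3 - <<'E'
from p import *
for n in('scene','top'):
    c=snap(n); u,v=proj(c,[612,129,60]).astype(int); i=cv2.resize(c['img'][v-50:v+50,u-65:u+65,::-1],None,fx=3,fy=3,interpolation=cv2.INTER_CUBIC)
    L=i if n=='scene' else np.hstack([L,i])
cv2.imwrite('pics/s3.png',L); s=read_state();print(s['tcp_pos'],s['wrist_force'],s['torque'])
E
```

```text
[611.70841391 131.74769347  79.40991443] [-2.51551228  0.79240261  0.42284876] [0.11821053 0.33512383 0.01143595]
```

View pics/s3.png

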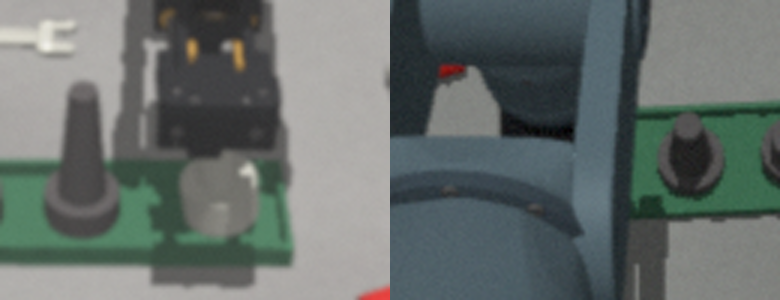

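The foot sits on the floor at crop (220,200), and the wrist force dropped to about 0, so the floor carries it. I'll open and rise.

```bash
python3 -m pendant '[[0,0,0.002,0,-0.6],[0,0,0.002,0,0.1],[0,0,0.002,0,0.1],[0,0,0.002,0,0.1],[0,0,-0.06,0,0.1],[0,0,-0.16,0,0.1],[0,0,-0.2,0,0.1],[0,0,-0.2,0,0.1]]'
python3 - <<'E'
from p import *
print(cmd([481.4,291.1,95],[-.275,.962]))
E
```

```text
time_s: 6.8
tcp_pos: [612.2, 131.4, 180.1]
orientation: [[-0.054, 0.999, 0.003], [0.999, 0.054, 0.0], [-0.0, 0.003, -1.0]]
wrist_force: [-0.1, 0.9, -0.6]
width: 48.7
grip_force: 0.0
shift mm [ 166.6 -122.3   84.7] frac [ 0.3332 -0.2445  0.1694] turn 77.2deg -> 0.4286
```

```bash
python3 -m pendant '[[0.1,-0.07,0,0.05,0.1],[0.333,-0.245,0,0.43,0.1],[0.333,-0.245,0,0.43,0.1],[0.333,-0.245,0,0.43,0.1],[0.333,-0.245,0.17,0.43,0.1],[0.333,-0.245,0.17,0.43,0.1],[0.333,-0.245,0.17,0.43,0.1],[0.333,-0.245,0.17,0.43,0.1]]'
python3 - <<'E'
from p import *
print(cmd([481.4,291.1,2],[-.275,.962]))
c=snap('scene'); u,v=proj(c,[530,210,40]).astype(int); i=cv2.resize(c['img'][v-75:v+75,u-100:u+100,::-1],None,fx=4,fy=4,interpolation=cv2.INTER_CUBIC)
cv2.imwrite('pics/s4.png',i)
E
```

```text
time_s: 7.8
tcp_pos: [477.8, 290.2, 90.5]
orientation: [[0.964, 0.267, -0.005], [0.267, -0.964, -0.002], [-0.005, 0.0, -1.0]]
wrist_force: [-0.8, -0.8, -0.6]
width: 48.6
grip_force: 0.0
shift mm [ 4.2  0.1 88.5] frac [0.0084 0.0002 0.1769] turn -0.5deg -> -0.0026
```

View pics/s4.png

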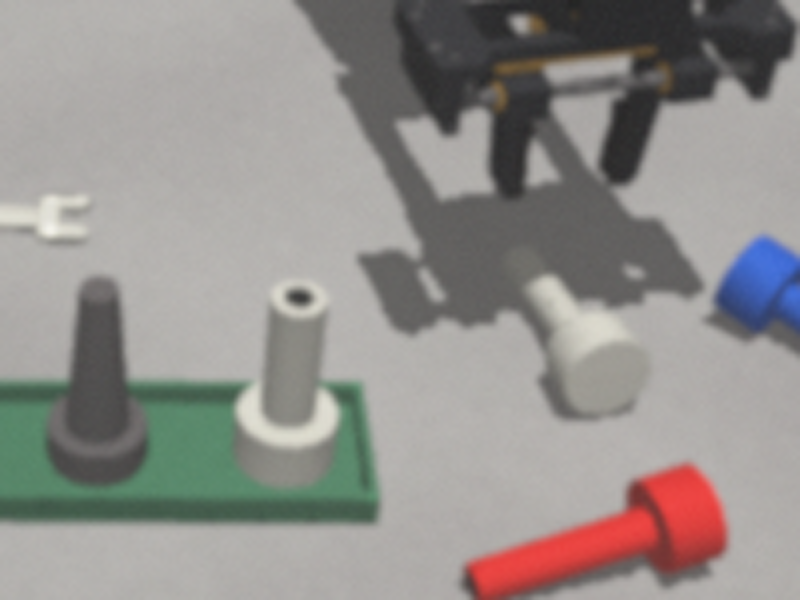

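Lane_punch stands upright in the lane (foot at crop (287,440)). The gripper is lined up over the bench_punch shank at crop (535,275).

```bash
python3 -m pendant '[[0.007,0,0.08,0,0.1],[0.007,0,0.15,0,0.1],[0.007,0,0.172,0,0.1],[0.007,0,0.172,0,0.1],[0.007,0,0.172,0,-0.7],[0.007,0,0.172,0,-0.7],[0.007,0,0.172,0,-0.7],[0.007,0,0.172,0,-0.7]]' 14
```

```text
time_s: 8.85
tcp_pos: [483.9, 292.4, 8.7]
orientation: [[0.963, 0.271, 0.002], [0.271, -0.963, 0.001], [0.002, -0.0, -1.0]]
wrist_force: [-1.1, 1.8, 4.7]
width: 21.2
grip_force: 14.0
```

Commanded height was 9 mm rather than the 3 mm I wanted. I'll open, go 6 mm lower and grip again.

```bash
python3 -m pendant '[[0,0,0,0,-0.2],[0,0,0.012,0,-0.2],[0,0,0.012,0,-0.2],[0,0,0.012,0,-0.7],[0,0,0.012,0,-0.7],[0,0,0.012,0,-0.7],[0,0,0.012,0,-0.7]]' 14
```

```text
time_s: 9.72
tcp_pos: [483.1, 292.0, 1.7]
orientation: [[0.963, 0.271, -0.0], [0.271, -0.963, 0.0], [-0.0, -0.0, -1.0]]
wrist_force: [0.0, 1.8, -2.2]
width: 21.4
grip_force: 14.0
```

```bash
python3 -m pendant '[[0,0,-0.04,0,-0.7],[0,0,-0.08,0,-0.7],[0.03,0,-0.12,0,-0.7],[0.06,0,-0.16,0,-0.7],[0.09,0,-0.21,0,-0.7],[0.12,0,-0.28,0,-0.7],[0.14,0,-0.36,0,-0.7],[0.14,0,-0.42,0,-0.7]]'
python3 - <<'E'
from p import *
s=read_state();print(s['tcp_pos'],s['q'],s['wrist_force'])
t=np.array([620.6,13.3])+np.array([.997,.078])*0+np.array([-.078,.997])*(-118)
print(t,cmd([*t,212],[.997,.078]))
c=snap('scene'); u,v=proj(c,[560,310,170]).astype(int); i=cv2.resize(c['img'][max(v-75,0):v+75,u-100:u+100,::-1],None,fx=3,fy=3,interpolation=cv2.INTER_CUBIC)
cv2.imwrite('pics/s5.png',i)
E
```

```text
time_s: 10.72
tcp_pos: [551.3, 310.9, 214.9]
orientation: [[0.963, 0.27, 0.002], [0.27, -0.963, 0.001], [0.002, 0.0, -1.0]]
wrist_force: [-0.1, 0.6, -5.7]
width: 21.3
grip_force: 14.0
[551.28963227 310.86150975 214.93737361] [ 3.26282514e-01  3.25976394e-01  1.47808363e+00 -1.35080882e-04
  1.33524139e+00  1.62320523e+00] [-0.09197294  0.59786098 -5.70605005]
[ 629.804 -104.346] shift mm [-36.7 421.    2.9] frac [-0.0735  0.8419  0.0057] turn -78.8deg -> -0.4377
```

View pics/s5.png

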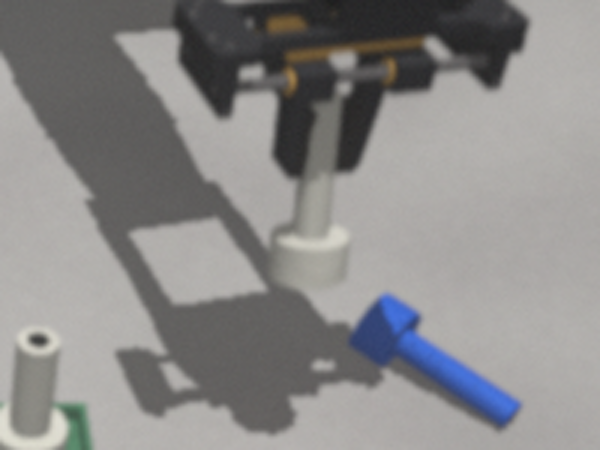

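The punch hangs upright from the gripper, foot at crop (310,255). I'll carry it over to the pad.

```bash
python3 -m pendant '[[-0.004,0.04,-0.01,0,-0.7],[-0.011,0.12,-0.01,-0.05,-0.7],[-0.02,0.22,-0.01,-0.1,-0.7],[-0.028,0.32,-0.01,-0.15,-0.7],[-0.037,0.42,-0.01,-0.2,-0.7],[-0.045,0.52,-0.01,-0.25,-0.7],[-0.053,0.61,-0.01,-0.31,-0.7],[-0.06,0.68,-0.01,-0.36,-0.7]]'
python3 - <<'E'
from p import *
print(cmd([629.8,-104.3,212],[.997,.078]))
E
```

```text
time_s: 11.78
tcp_pos: [612.3, -27.5, 215.2]
orientation: [[0.161, 0.987, -0.003], [0.987, -0.161, -0.0], [-0.001, -0.003, -1.0]]
wrist_force: [0.5, 1.1, -5.9]
width: 21.7
grip_force: 14.0
shift mm [-73.   29.6   3.1] frac [-0.1461  0.0593  0.0063] turn -13.7deg -> -0.0764
```

```bash
python3 -m pendant '[[-0.05,0.02,0,-0.03,-0.7],[-0.1,0.04,0,-0.06,-0.7],[-0.13,0.053,0,-0.076,-0.7],[-0.146,0.059,0,-0.076,-0.7],[-0.146,0.059,0,-0.076,-0.7],[-0.146,0.059,0,-0.076,-0.7]]'
python3 - <<'E'
from p import *
print(cmd([629.8,-104.3,212],[.997,.078]))
c=snap('scene'); u,v=proj(c,[630,-104,100]).astype(int); i=cv2.resize(c['img'][max(v-75,0):v+75,u-80:u+120,::-1],None,fx=3,fy=3,interpolation=cv2.INTER_CUBIC)
cv2.imwrite('pics/s6.png',i)
E
```

```text
time_s: 12.52
tcp_pos: [630.4, -100.8, 216.4]
orientation: [[-0.073, 0.997, -0.001], [0.997, 0.073, 0.001], [0.001, -0.001, -1.0]]
wrist_force: [-0.7, 0.7, -5.8]
width: 21.9
grip_force: 14.0
shift mm [-3.5 -0.8  4.4] frac [-0.0069 -0.0017  0.0087] turn -0.3deg -> -0.0016
```

View pics/s6.png

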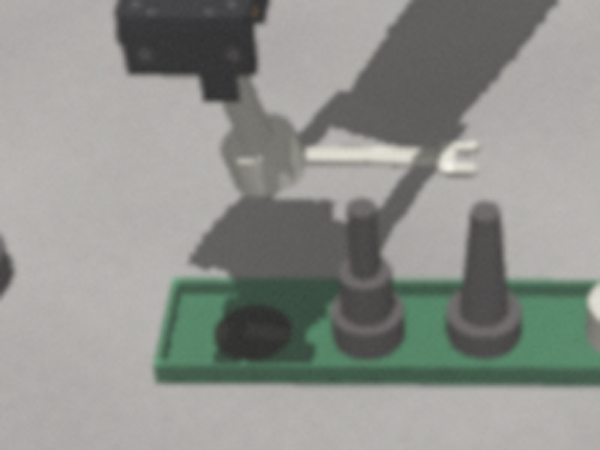

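It now hangs tilted about 13°, with the foot (crop (262,160)) swung toward the neighbour by friction in the pads. I'll shift away from the neighbour, lower to just above the lane, then ease the grip so it swings plumb.

```bash
python3 -m pendant '[[-0.012,0,0,0,-0.7],[-0.023,0,0.04,0,-0.7],[-0.023,0,0.1,0,-0.7],[-0.023,0,0.16,0,-0.7],[-0.023,0,0.21,0,-0.7],[-0.023,0,0.23,0,-0.7],[-0.023,0,0.23,0,-0.7],[-0.023,0,0.23,0,-0.7]]'
python3 -m pendant '[[0,0,0,0,-0.7],[0,0,0,0,-0.7],[0,0,0,0,-0.7],[0,0,0,0,-0.7]]' 8
cat > seg.py <<'E'
from p import *
c=snap('scene');s=read_state();T=s['tcp_pos'];print(T,s['wrist_force'])
im=c['img'].astype(int)
for z in(105,95,85,70,60,50,40,30,20,12,6):
    pl=[im[tuple(np.round(proj(c,T*[1,1,0]+[0,y,z])).astype(int)[::-1])] for y in range(-60,61,3)]
    print(z,' '.join('%3d%s'%(p.mean(),'g' if p[1]-p[0]>20 else ' ') for p in pl))
E
python3 seg.py
```

```text
time_s: 13.58
tcp_pos: [632.5, -113.2, 102.8]
orientation: [[-0.073, 0.997, 0.002], [0.997, 0.073, -0.001], [-0.001, 0.002, -1.0]]
wrist_force: [0.4, 0.2, -4.3]
width: 21.3
grip_force: 14.0
time_s: 14.08
tcp_pos: [631.8, -112.9, 101.8]
orientation: [[-0.073, 0.997, 0.0], [0.997, 0.073, -0.0], [-0.0, 0.0, -1.0]]
wrist_force: [0.4, -0.7, -6.0]
width: 21.8
grip_force: 8.0
[ 631.7110964  -112.83613531  101.77176398] [-0.39819814  0.48358987 -5.50154927]
105  62   56   58   65   63   57   54   55   54   54   54   53   54   53   53   50   52   51   51   56   67   69   59   54   52   55   86   92   95   95   93   95   95   94   97   94   93   93  110  164  170 
95  63   56   60   58   58   55   53   55   54   52   53   55   52   52   52   51   52   53   53   51   52   54   53   51   53   70   86   96   96   94   94   95   96   94   94   94   94   95  120  135  157 
85 151  151  150  150  150  149  149  148  148  148  130  111   93   91   67   57   54   55   54   54   52   61  103  113  114  110  100   97   98   97   96   95   93   93   94   94   92   93   93   93   93 
70 180  181  179  180
[... 941 characters left out ...]
3  120  127  129  121  118  134  136   84   70   67   68   66   69g  78g 101g
20 182  178  165  107g  88g  97g 107g 111g 109g 110g 107g 107g 104g  93g  77g  65   61   62   83  114  121  130  134  136  129  122  120  126  140  134   95   81   71   66g  67   71g  76g  89g 107g 109g 104g
12 180  171  118g  95g  83g 102g 112g 110g 111g 108g  97g  75g  71g  72   61   58   53   50   56   75   95  118  123  128  123  114  111   99   96   56   48   51   67   67   84g  98g 107g 111g 110g 108g 105g
6 176  132g 109g  79g  97g 110g 112g 112g 110g 105g  73g  69   67   60   54   50   51   48   49   50   58   66   79   76   74   67   60   51   47   47   49   61   64   71g  99g 107g 110g 112g 110g 108g 107g
```

```bash
python3 -m pendant '[[0,0,0.02,0,-0.7],[0,0,0.035,0,-0.7],[0,0,0.04,0,-0.7],[0,0,0.044,0,-0.7],[0,0,0.044,0,-0.7]]' 8
python3 -m pendant '[[0,0,0.004,0,-0.7],[0,0,0.008,0,-0.7],[0,0,0.008,0,-0.7]]' 8
python3 -m pendant '[[0,0,0.004,0,-0.7],[0,0,0.008,0,-0.7],[0,0,0.008,0,-0.7]]' 8; python3 seg.py | head -1
```

```text
time_s: 14.75
tcp_pos: [631.9, -112.9, 79.9]
orientation: [[-0.073, 0.997, 0.0], [0.997, 0.073, -0.0], [-0.0, 0.0, -1.0]]
wrist_force: [-0.0, 0.7, -4.7]
width: 21.7
grip_force: 8.0
time_s: 15.12
tcp_pos: [633.4, -113.5, 78.6]
orientation: [[-0.073, 0.997, 0.004], [0.997, 0.073, -0.002], [-0.002, 0.004, -1.0]]
wrist_force: [-2.6, 0.2, 8.6]
width: 21.9
grip_force: 8.0
time_s: 15.5
tcp_pos: [634.4, -113.8, 75.5]
orientation: [[-0.073, 0.997, 0.006], [0.997, 0.073, -0.002], [-0.003, 0.006, -1.0]]
wrist_force: [-1.6, 0.5, 10.4]
width: 21.7
grip_force: 8.0
[ 634.39222336 -113.79481955   75.46254513] [-1.23452366  1.0141845  10.56434567]
```

It has contact at 10 N. I'll relieve the press slightly, open and rise.

```bash
python3 -m pendant '[[0,0,-0.004,0,-0.7],[0,0,-0.006,0,-0.4],[0,0,-0.006,0,0],[0,0,-0.006,0,0],[0,0,-0.006,0,0],[0,0,-0.04,0,0],[0,0,-0.12,0,0],[0,0,-0.2,0,0]]'
python3 -m pendant '[[0,0,-0.06,0,0],[-0.2,-0.3,-0.06,0,0],[-0.2,-0.4,-0.06,0,0],[-0.3,-0.5,-0.06,0,0],[-0.3,-0.5,-0.06,0,0],[-0.3,-0.5,-0.06,0,0],[-0.3,-0.5,-0.06,0,0]]'
python3 - <<'E'
from p import *
a=snap('scene');b=snap('top')
A=cv2.resize(a['img'][190:310,215:415,::-1],None,fx=4,fy=4,interpolation=cv2.INTER_CUBIC)[:,:800]
B=cv2.resize(b['img'][190:290,160:400,::-1],None,fx=3,fy=3,interpolation=cv2.INTER_CUBIC)
v=np.zeros((600,800,3),np.uint8);A=cv2.resize(A,(500,300));v[:300,:500]=A;v[300:600,:720]=B
cv2.imwrite('pics/s7.png',v)
E
```

```text
time_s: 16.55
tcp_pos: [631.7, -112.9, 173.8]
orientation: [[-0.073, 0.997, 0.0], [0.997, 0.073, -0.0], [-0.0, 0.0, -1.0]]
wrist_force: [0.5, -0.7, -0.5]
width: 44.3
grip_force: 0.0
time_s: 17.42
tcp_pos: [391.9, -282.6, 203.1]
orientation: [[-0.069, 0.998, 0.001], [0.998, 0.069, -0.002], [-0.002, 0.001, -1.0]]
wrist_force: [0.7, 0.7, 0.4]
width: 44.2
grip_force: 0.0
```

View pics/s7.png

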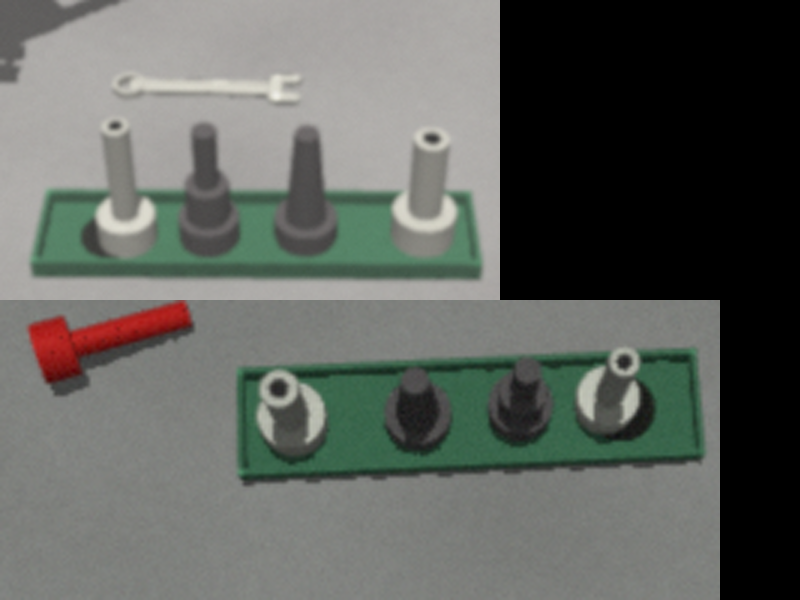

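All four appear to stand, and the spanner is undisturbed. Bench_punch landed slightly off the pad, toward the stepped neighbour. I'll check tilt and spacing numerically.

```bash
python3 - <<'E'
from p import *
import pickle
S=lambda x,y:(215+x/2.5-.3,190+y/2.5-.3); T=lambda x,y:(160+x/3-.3,190+(y-300)/3-.3)
a=pickle.load(open('scene0.pkl','rb'));b=pickle.load(open('top0.pkl','rb'))
def tf(p): d=p[:2]-[620.6,13.3]; return np.array([d@[.997,.078],d@[-.078,.997]]).round(1)
for nm,sh,sf,th,tff,zh,zf in(('bench',(115,127),(126,214),(624,361),(609,395),126,34),('lane',(432,138),(425,212),(624-346,388),(291,413),111,36),('step',(204,129),(210,218),(527,371),(520,406),121,31),('taper',(307,132),(306,220),(415,380),(418,411),116,28)):
    print(nm,'head',tf(ray(a,*S(*sh),zh)),tf(ray(b,*T(*th),zh)),'foot',tf(ray(a,*S(*sf),zf)),tf(ray(b,*T(*tff),zf)))
# blobs: dark/bright change of neighbours between first and now
n=snap('top'); n2=snap('scene')
for o,w in((b,n),(a,n2)):
    d=np.abs(cv2.GaussianBlur(o['img'],(3,3),0).astype(int)-cv2.GaussianBlur(w['img'],(3,3),0)).max(2)
    for P in((620.6+3.1,13.3-40,60),(620.6-3.1,13.3+40,60)):
        u,v=proj(o,P).astype(int);print('diff',d[v-20:v+20,u-12:u+12].max(),(d[v-20:v+20,u-12:u+12]>40).sum())
# bright blob at heads: sub-pixel width profile of bench shank in scene
im=n2['img'].astype(int)
for v in range(242,274,3): 
    r=im[v,250:280]; print(v,''.join('%4d'%x.mean() for x in r))
E
```

```text
bench head [   8.1 -106.5] [   5.5 -106.3] foot [   7.8 -106.2] [   5.8 -107.1]
lane head [  2.5 135.3] [  1.2 136.7] foot [  6.3 135.1] [  2.1 136.1]
step head [  4.3 -39.2] [  2.8 -38.7] foot [  9.  -38.2] [  1.  -38.7]
taper head [ 1.6 39.4] [ 1.3 39.9] foot [ 7.8 39.4] [ 1.4 39.6]
diff 9 0
diff 9 0
diff 4 0
diff 4 0
242  168 169 170 170 167 170 178 185 179 170 168 168 171 178 177 158 146 156 168 170 168 169 169 168 168 167 167 167 167 168
245  169 170 169 169 165 151 133 127 129 133 135 134 133 126 121 117 125 149 165 167 167 166 167 166 169 168 168 166 166 167
248  170 169 169 169 168 160 141 127 124 127 127 127 128 127 122 118 121 138 156 164 167 168 168 167 166 164 165 165 164 164
251  169 168 167 167 169 164 149 131 126 127 127 129 128 126 124 119 119 132 153 165 168 170 166 167 166 166 166 165 164 164
254  170 171 169 169 169 168 158 138 126 127 127 128 129 126 125 120 119 125 147 161 165 166 166 164 167 167 166 166 164 165
257  168 168 168 169 170 171 164 147 131 126 127 129 129 125 125 123 120 120 135 155 164 166 166 166 166 165 165 164 164 164
260  169 170 168 169 171 169 166 151 134 127 127 129 128 129 126 123 121 119 130 151 163 165 165 165 164 165 167 166 165 165
263  171 170 170 171 169 168 168 160 139 128 127 128 130 128 129 125 121 118 124 146 160 164 164 164 164 166 164 164 163 165
266  119 122 120 121 121 120 119 118 118 120 126 128 129 129 129 127 124 119 114 115 115 119 119 118 119 118 118 119 119 118
269   76  76  77  76  78  82 106 138 155 142 131 126 131 129 128 127 124 119 113 110 112 131 155 157 129  99  81  75  75  75
272  108 105 104 117 149 179 202 212 202 171 138 128 129 130 126 126 125 120 117 118 145 187 210 214 209 190 157 121 106 104
```

Both bright punches are upright, with head and foot agreeing within about 1 mm along the lane. All the limits are met: bench_punch is at x≈6, y≈−107, lane_punch at x≈2, y≈136, and the smallest spacing is about 67 mm. The neighbours are unmoved.

```bash
python3 -c "
from bench import *
print(finish_job())"
```

```text
the job is handed in; nothing more can be done
None
```

The job is handed in (no verdict came back): by the final camera check both bright punches stand upright in the lane beside the two unmoved dark ones, at least 67 mm apart, after about 17.5 s.

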